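# Lock the LNB turntable with its index pin

## Robot

A 6-joint arm with a two-finger parallel gripper is mounted at the origin on the work surface. World frame = base frame: x ahead of the robot, y to its left, z up, the work surface at z = 0. Lengths are in mm, angles in rad, forces in N, time in s.
With the tool pointing down it reaches from about 325 to 775 mm from the base axis. Payload 5.5 kg.
Tool frame: the origin (TCP) lies between the finger pads, 19 mm behind the fingertips; this is the grasp point; z points along the fingers, y is the line along which they close (so a half turn about z gives the same grasp; the last joint's range is limited). The gripper opens to 85 mm and grips with 20 to 120 N. Pads are 22 mm wide; open, the fingers measure 114 mm over their backs; the gripper's body (76 mm by 85 mm) begins 54 mm behind the grasp point. The pads swing forward as they close: fully open they stand 13 mm farther back than shut.
Start: joints at [-1.252, 0.091, 1.231, -0, 1.82, -0.057], TCP at [220.211, -558.143, 249.975] pointing down, gripper open.
Joint ranges: [-2.87, 2.87], [-0.86, 2.18], [0.17, 2.46], [-1.51, 4.65], [0.06, 2.69], [-2.65, 2.65]. Speed limits (rad/s): [2.57, 2.57, 3.01, 3.14, 3.14, 3.14].

## Interface

Orientations are given as a rotation vector (axis times angle).
In Python, from workcell import r gives the robot as it stands.
- The arm moves only by the tool drive_effector, called after "Emit:" as name(argument=value, ...) on one line, values as JSON. Schema: {"type":"object","properties":{"motion":{"type":"array","items":{"type":"object","properties":{"pos":{"type":"array","items":{"type":"number"},"minItems":3,"maxItems":3},"rot":{"type":"array","items":{"type":"number"},"minItems":3,"maxItems":3}},"additionalProperties":false},"minItems":1,"maxItems":5},"finger_gap":{"type":"number"},"force":{"type":"number"},"only":{"type":"string"},"quiet":{"type":"boolean"},"lines":{"type":"string"}},"required":["motion"],"additionalProperties":false}. motion is a list of rows, 1 to 5 of them, each an object with the fields pos (a list: dx, dy, dz in shares of the most that a row can go, 1 being 50 mm), rot (a list: a rotation vector rx, ry, rz in units of 0.05 rad); a field left out counts as zero; each row shifts and turns the commanded pose from where the row before left it, along the tool's axes as they then stand; what a row does not reach is not made up. A row lasts 1/10 s, in which the tool goes at most 50 mm and 0.15 rad, less where a joint would pass 70% of its speed; a pose out of reach is approached as far as the arm can. finger_gap is the opening from 0.0 (shut) to 1.0 (fully open), set as the call begins (left out keeps the last). The fingers move at their own pace and stop on an object; force is the grip in N (left out, the last holds). Time passes only in rows, so rows that do not move let the fingers close. The tool returns the time, the measured TCP pose, the force, the opening and the grip force at its end. only (a regular expression) keeps the lines of the reply that match it, lines (a string "A,B") keeps lines A to B, and quiet returns only ok. Input that does not fit is refused with a message, and nothing moves.
- r.observe(): the state, without advancing time (a new reading comes with each control period).
- r.read_camera(name): name is "side" or "top" or "wrist"; returns the picture (480x640x3 uint8, blue, green, red); there is no depth.
- r.calibration(name): a dict with "fx", "fy", "cx", "cy" (pixels), "R" (3x3) and "t" (3): a world point X has camera coordinates R X + t. Camera axes: x right, y down, z forward; pixel columns grow to the right and rows downward; lengths in mm; the calibration is good to about 2 mm. A picture is of the moment at which its call begins: read the wrist's pose just before it. calibration takes no time and is no camera call; for the wrist camera it gives the pose at the moment of the call.
- r.finish_job(): hands the job in; it is judged then, once.
The state is a dict: "time": time; "joint_positions": joint angles; "qvel": joint speeds; "tau": joint torques, N m; "tcp_pos": TCP position; "tool_rot": TCP orientation; "force": force on the tool from outside, world axes, zero at the start; "wrist_torque": the same for the moment, N m; "opening": opening from 0.0 (shut) to 1.0 (fully open); "grip_force": force on a finger pad.
Only numpy, scipy, OpenCV 4.12 (cv2) and the standard library are available. Lean on these libraries where they do the work, as an engineer would, in place of code of your own. Each camera call takes 0.05 s, during which the arm holds its last target. There are 200 camera calls.

## Task

Lock the turntable that carries the LNB: take the round-headed steel pin out of the rack, put it through the hole in the wooden disc and, pressing only lightly, turn the disc until the pin finds the hidden hole in the metal plate underneath, which lies a little way clockwise seen from above. Push the pin gently down until its head sits on the disc, then let go. Leave the other pin in the rack and everything else on the bench where it is.

Things in the scene. Friction and masses are not known exactly. Their poses are not given: they have to be found in the camera images.
- pin: Loose steel pin, about 110 g, upright in one of the rack's two holes. Head: plain cylinder, diameter 24, 36 tall; below it a shank of diameter 10, 38 long, its last 6 tapering to a flat foot of diameter 5. Origin: on the axis at the shoulder under the head; z up the axis. Grip the head from above, TCP about 25 mm above the shoulder, so that the fingertips clear the disc when the pin is home.
- pin_tip (a point): Centre of the pin's foot, 38 mm below its origin.
- stand: Fixed round foot of the turntable, diameter 210. Origin: on the bench, on the vertical axis about which the disc turns; z up. Layers above the bench: foot to 12 mm, fixed aluminium index plate 12 to 36, gap, wooden disc 38 to 54. The plate's top is flat but for one hidden hole. The stand's yaw tells nothing about where that hole is.
- disc: Round wooden disc, diameter about 230, 16 thick, turning freely either way about the stand's axis (friction about 0.06 N m). Origin: on the axis at its underside, 38 mm above the bench; x points to the disc's hole. An LNB (grey, white horn) is clamped on the half away from the hole: top 117 mm above the bench, nowhere nearer than 75 mm to the hole's centre.
- disc_hole (a point): Mouth centre of the disc's through hole, on its upper face 54 mm above the bench; diameter 11.5, 85 from the axis. The plate's hidden hole (diameter 11.5, 24 deep, 85 from the axis) starts 16 to 45 degrees clockwise of it seen from above, to be felt for: off it the pin stops on the plate with its shoulder 20 mm above the disc, over it the pin goes down until the head sits on the disc.
- rack: Fixed dark wooden block, 70 (x) by 150 (y) by 40 tall, origin under its centre, with two holes 38 mm either side of the centre along y, diameter 11.5, 28 deep. The round-headed pin stands in one, its shoulder 10 mm above the block; the T-headed pin in the other.
- short_pin: The other loose steel pin, too short for this job, with a T-shaped head (bar 12 by 44 mm, 22 tall with its collar) instead of a round one. Its shoulder (origin) rests on the rack; it stays there.
- f_conn_a: Bystander: brass F-connector standing on end, 15 mm in diameter, 24 mm tall; origin under its centre.
- f_conn_b: Bystander: a second brass F-connector, same size; origin under its centre.
- remote: Bystander: black remote control lying flat, 170 by 50 by 20 mm; origin under its centre.
- driver: Bystander: screwdriver lying on the bench, about 190 mm long; origin near its middle.
- screw_jar: Bystander: glass jar with a metal cap, 60 mm in diameter, 75 mm tall; origin under its centre.

How it is judged (in metres and radians):
On the way:
1. the pin's tip is inside the disc's hole, at least 8 mm deep (z of pin_tip in the frame of disc_hole below -0.008 m and horizontal distance between pin_tip and disc_hole below 0.006 m), for 0.1 s.
At the end, for the whole second after the job is handed in: The round-headed pin stands through the disc's hole and in the plate's hole: shoulder within 3 mm of the disc's upper face, axis within 4 mm of the hole's centre and 0.08 rad of upright, pin and disc at rest, the short pin still within 10 mm of its place (z of pin in the frame of disc_hole below 0.003 m and horizontal distance between pin and disc_hole below 0.004 m and angle between the z axis of pin and the z axis of stand, either way round below 0.08 rad and linear speed of pin below 0.02 m/s and angular speed of disc below 0.05 rad/s and distance of short_pin from where it was at the start of the episode below 0.01 m); the robot touches nothing.
It fails at once if the pin presses on the turntable (disc and plate) with more than 45 N in all (contact force between pin and stand above 45 N).
It fails at once if the robot itself presses on the turntable with more than 25 N (contact force between any of the arm, the fingers and stand above 25 N).
It fails at once if the short pin is taken out of the rack (distance of short_pin from where it was at the start of the episode above 0.015 m).
It fails at once if a bystander is pushed more than 30 mm (distance of any of f_conn_a, f_conn_b, remote, driver, screw_jar from where it was at the start of the episode above 0.03 m).
It also fails if it takes over 64 s, if anything falls off the work surface, if the arm or the gripper's body presses on something with over 40 N, if the wrist force passes 120 N, or if a joint passes its speed limit or range.

## Working session

There is one attempt and no reset: what is moved stays moved. The work goes in short steps, Python scripts to look and compute and a tool call to move; the robot and the scene stay as the last step left them, time stands still between calls to the robot, and variables do not carry over. Pictures are saved under pics/ and viewed, at most 10 in all, crops included, and the job is handed in when it is done.

```bash
ls; mkdir -p pics; python3 - <<'E'
from workcell import r
import cv2
for n in("top","side"):
    cv2.imwrite(f"pics/{n}0.png",r.read_camera(n)); c=r.calibration(n); print(n,c)
print(r.observe())
E
```

```text
pics
workcell.py
top {'fx': 608.8473481921691, 'fy': 608.8473481921691, 'cx': 317.3445271343818, 'cy': 237.2341961779482, 'R': array([[-0.00969341, -0.99977819, -0.01869761],
       [-0.9890746 ,  0.01233689, -0.14689871],
       [ 0.1470968 ,  0.01706939, -0.98897481]]), 't': array([  59.16058089,  556.01848763, 1397.77701756])}
side {'fx': 467.7854742887164, 'fy': 467.7854742887164, 'cx': 320.3415106089963, 'cy': 239.80098437262686, 'R': array([[ 0.92480426, -0.37990511, -0.02022824],
       [-0.22343874, -0.4993461 , -0.83709533],
       [ 0.30791591,  0.7786691 , -0.54668293]]), 't': array([-490.44826094,  188.11652662,  700.4146454 ])}
{'time': 0.1, 'joint_positions': array([-1.25169708e+00,  9.17824964e-02,  1.23177940e+00, -4.90037263e-05,
        1.81980584e+00, -5.67023015e-02]), 'qvel': array([-0.0007227 , -0.0019524 , -0.00143272, -0.0011575 , -0.00193015,
       -0.00065422]), 'tau': array([ 3.11800948e-03, -4.60219145e+01, -4.19218004e+01,  1.87009264e-04,
        1.06557249e-02,  5.03499621e-05]), 'tcp_pos': array([ 220.12261261, -557.91965151,  248.9566881 ]), 'tool_rot': array([-3.08457675e+00, -5.86494048e-01,  4.38502628e-04]), 'force': array([-0.14070914,  0.09006998, -0.42901867]), 'wrist_torque': array([ 0.00395604, -0.02755081,  0.05928058]), 'grip_force': 0.0, 'opening': 1.0016807524245963}
```
View pics/top0.png

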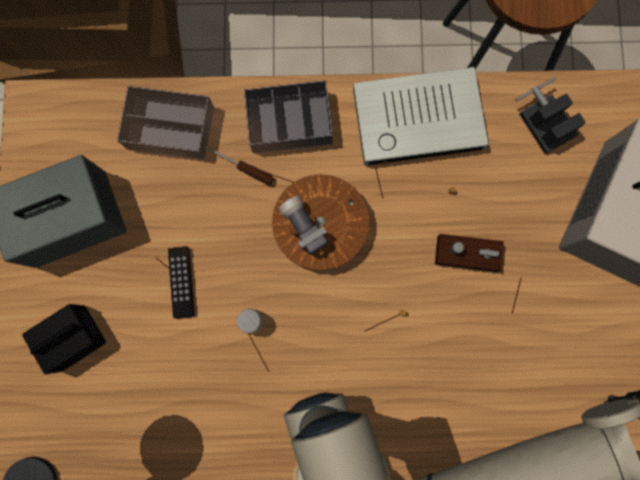

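View pics/side0.png

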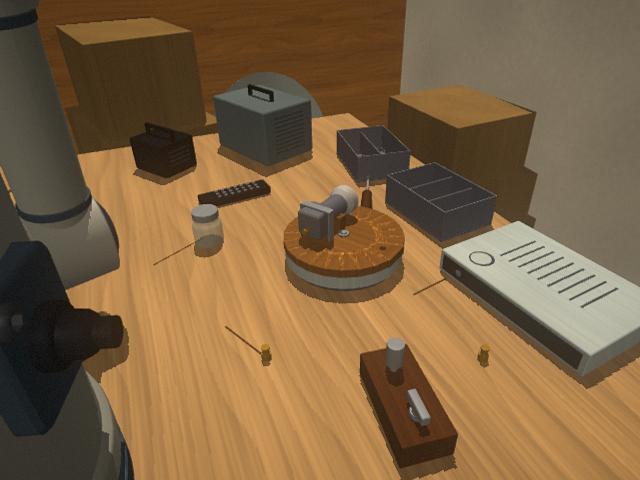

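The top view shows the disc around (322,222) with its hole near (351,202), and the rack around (470,253) with the round pin at (459,248) and the T-pin at (488,253). Next I'll refine these numerically.

```bash
cat > h.py <<'E'
import numpy as np,cv2
from workcell import r
def ray(c,u,v,z):
    R,t=np.array(c["R"]),np.array(c["t"])
    d=R.T@np.array([(u-c["cx"])/c["fx"],(v-c["cy"])/c["fy"],1]); o=-R.T@t
    return o+d*(z-o[2])/d[2]
def proj(c,X):
    p=np.array(c["R"])@np.array(X)+c["t"]; return c["fx"]*p[0]/p[2]+c["cx"],c["fy"]*p[1]/p[2]+c["cy"]
E
python3 - <<'E'
from h import *
im=cv2.imread("pics/top0.png");c=r.calibration("top")
s=r.calibration("side")
for n,u,v,z in (("pin",459,248,86),("T",488,253,62),("hole",351,202,54),("disc",322,222,54),("rack",470,253,40)):
    p=ray(c,u,v,z);print(n,p.round(1),"side px",np.round(proj(s,p),1))
for k,a in (("side",ray(s,395,344,86)),("sidehole",ray(s,382,247,54))): print(k,a.round(1))
a=cv2.resize(im[170:275,265:375],None,fx=5,fy=5,interpolation=cv2.INTER_CUBIC)
b=cv2.resize(im[225:280,425:515],None,fx=3,fy=3,interpolation=cv2.INTER_CUBIC)
o=np.zeros((525,550+250,3),np.uint8);o[:,:550]=a;o[:165,550:800]=b[:,:250];cv2.imwrite("pics/crop.png",o)
E
```

```text
pin [ 521.3 -269.7   86. ] side px [391.9 343.9]
T [ 511.9 -341.1   62. ] side px [413.5 400.8]
hole [637.9 -27.5  54. ] side px [380.5 247.6]
disc [590.9  41.5  54. ] side px [341.  234.6]
rack [ 515.  -304.9   40. ] side px [399.  389.4]
side [ 524.8 -271.5   86. ]
sidehole [641.3 -26.9  54. ]
```

View pics/crop.png

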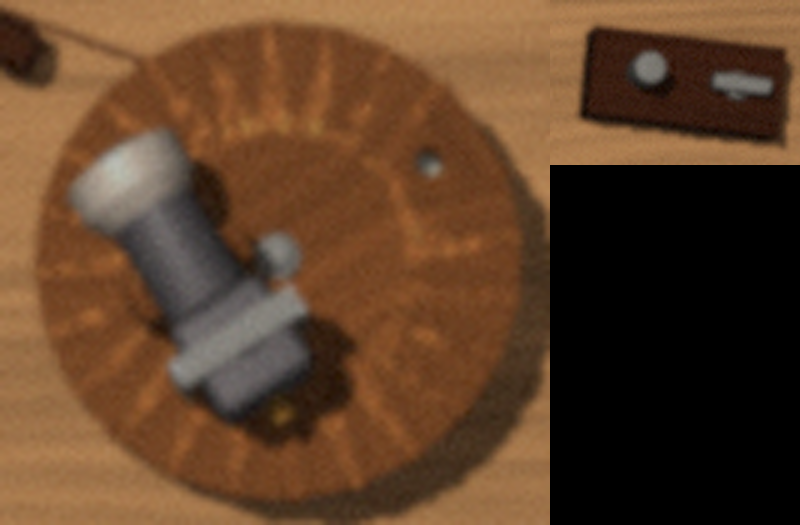

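Refined from the crop, the disc centre is at px (321.0,222.2), the hole at (350.8,202.4) and the round pin head at (458.3,248). First I turn the tool by +0.75 rad about world z, so the fingers close nearly along rack x.

Units first: shifts go in shares of 50 mm and turns go in units of 0.05 rad. So -0.15 rad is -3.

```bash
cat >> h.py <<'E'
from scipy.spatial.transform import Rotation as Ro
def togo(X,Rt=None):
    s=r.observe();Rt=Ro.from_rotvec(s["tool_rot"]).as_matrix()
    print("t",round(s["time"],2),"tcp",s["tcp_pos"].round(1),"F",s["force"].round(1),"op",round(s["opening"],3),"j",s["joint_positions"].round(2))
    print("yaw of y",np.degrees(np.arctan2(Rt[1,1],Rt[0,1])).round(1),"tilt",np.degrees(np.arccos(-Rt[2,2])).round(2),"tool delta",(Rt.T@(np.array(X)-s["tcp_pos"])).round(1))
E
```

Emit:
drive_effector(motion=[{"rot":[0,0,-3]},{"rot":[0,0,-3]},{"rot":[0,0,-3]},{"rot":[0,0,-3]},{"rot":[0,0,-3]}])

```text
time: 0.6
tcp_pos: [220.2, -558.0, 249.3]
tool_rot: [-2.651, -1.684, -0.001]
force: [0.2, -0.0, -0.3]
opening: 1.004
grip_force: 0.0
```

```bash
python3 - <<'E'
from h import *
c=r.calibration("top")
print(ray(c,321,222.2,54),ray(c,350.8,202.4,54),ray(c,458.3,248,86))
w=r.calibration("wrist");R=np.array(w["R"]);o=-R.T@w["t"];print("cam",o.round(1),R.round(2),w["fx"])
togo([522,-270,200])
E
```

```text
[590.43708364  43.83983639  54.        ] [636.96188675 -27.0242457   54.        ] [ 521.28524603 -268.16404679   86.        ]
cam [ 254.6 -482.9  373.3] [[ 0.91 -0.42 -0.  ]
 [-0.4  -0.86  0.32]
 [-0.14 -0.29 -0.95]] 340.6663289195584
t 0.6 tcp [ 220.2 -558.   249.3] F [ 0.2 -0.  -0.3] op 1.004 j [-1.25  0.09  1.23  0.    1.82 -0.81]
yaw of y -25.1 tilt 0.07 tool delta [388.9 150.9  49.5]
```

To row units: 18 mm is 0.36, 45 mm is 0.9.

Emit:
drive_effector(motion=[{"pos":[0.9,0.36,0]},{"pos":[0.9,0.36,0]},{"pos":[0.9,0.36,0]},{"pos":[0.9,0.36,0]},{"pos":[0.9,0.36,0]}])

```text
time: 1.1
tcp_pos: [399.3, -392.2, 249.5]
tool_rot: [-2.657, -1.676, 0.0]
force: [0.4, -0.5, -0.2]
opening: 0.999
grip_force: 0.0
```

Emit:
drive_effector(motion=[{"pos":[0.9,0.36,0.2]},{"pos":[0.9,0.36,0.2]},{"pos":[0.9,0.36,0.2]},{"pos":[0.56,0.14,0.2]},{}])

```text
time: 1.6
tcp_pos: [525.0, -269.2, 207.1]
tool_rot: [-2.649, -1.681, 0.001]
force: [-1.1, -0.1, 0.2]
opening: 0.997
grip_force: 0.0
```

```bash
python3 - <<'E'
from h import *
togo([522,-269,75])
c=r.calibration("wrist")
im=r.read_camera("wrist");cv2.imwrite("pics/w1.png",im)
print(np.round(proj(c,[522,-269,86]),1))
E
```

```text
t 1.6 tcp [ 525.  -269.2  207.1] F [-1.1 -0.1  0.2] op 0.997 j [-0.53  0.06  1.34  0.    1.75 -0.09]
yaw of y -25.2 tilt 0.27 tool delta [ -1.3  -2.2 132.1]
[319.4 240.8]
```

View pics/w1.png

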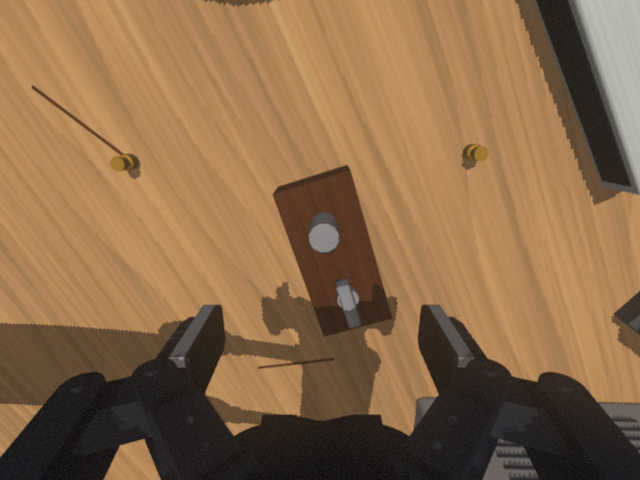

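The wrist picture shows the pin's round head at (324,238) and the T-pin at (347,300), with the F-connectors well clear. I'll measure the head precisely now the arm has settled.

```bash
python3 - <<'E'
from h import *
c=r.calibration("wrist");im=r.read_camera("wrist")
h=cv2.cvtColor(im,cv2.COLOR_BGR2HSV)
m=((h[...,1]<40)&(h[...,2]>125)).astype(np.uint8);m[:, :290]=0;m[:,370:]=0;m[:200]=0;m[270:]=0
n,l,st,ce=cv2.connectedComponentsWithStats(m)
for i in range(1,n):
    if st[i,4]>50: print(st[i],ce[i].round(1),ray(c,*ce[i],86).round(1))
togo([522,-269,75])
E
```

```text
[310 220  28  28 626] [323.5 233.9] [ 526.  -267.8   86. ]
t 1.7 tcp [ 523.5 -272.5  209.1] F [0.1 0.6 0.5] op 1.001 j [-0.54  0.06  1.33 -0.    1.75 -0.09]
yaw of y -25.4 tilt 0.1 tool delta [  2.6  -2.6 134.1]
```

Emit:
drive_effector(motion=[{"pos":[0.08,-0.02,0.6]},{"pos":[0,0,0.6]},{"pos":[0,0,0.6]},{"pos":[0,0,0.5]},{"pos":[0,0,0.38]}])

```text
time: 2.2
tcp_pos: [522.8, -270.3, 74.5]
tool_rot: [-2.658, -1.673, 0.002]
force: [0.6, 0.2, 0.9]
opening: 1.0
grip_force: 0.0
```

Emit:
drive_effector(motion=[{},{},{}])

```text
time: 2.5
tcp_pos: [524.8, -270.0, 78.2]
tool_rot: [2.655, 1.674, 0.002]
force: [0.8, -0.0, 0.9]
opening: 0.994
grip_force: 0.0
```

```bash
python3 - <<'E'
from h import *
togo([524.5,-269,75])
c=r.calibration("wrist");cv2.imwrite("pics/w2.png",r.read_camera("wrist"))
E
```

```text
t 2.5 tcp [ 524.8 -270.    78.2] F [ 0.8 -0.   0.9] op 0.994 j [-0.53  0.1   1.53 -0.    1.51 -0.09]
yaw of y -25.6 tilt 0.18 tool delta [ 0.8 -0.8  3.2]
```

View pics/w2.png

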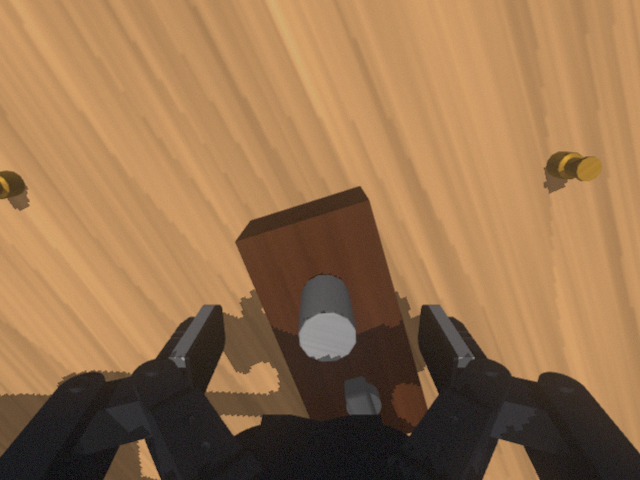

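The pin's head top is at (328,337), between the open pads (mid column about 321). I'll check its position against the TCP.

```bash
python3 - <<'E'
from h import *
c=r.calibration("wrist")
X=ray(c,328,337,86);print(X.round(1));togo([X[0],X[1],75])
E
```

```text
[ 527.7 -268.5   86. ]
t 2.55 tcp [ 525.  -269.9   78.2] F [0.4 0.3 0.8] op 1.0 j [-0.53  0.1   1.53 -0.    1.51 -0.09]
yaw of y -25.5 tilt 0.2 tool delta [2.4 1.8 3.2]
```

To row units: 3 mm is 0.06, 2 mm is 0.04.

Emit:
drive_effector(motion=[{"pos":[0.04,0.04,0.06]},{},{}])

```text
time: 2.85
tcp_pos: [527.1, -267.8, 73.1]
tool_rot: [2.657, 1.677, 0.0]
force: [-0.3, 1.0, -0.6]
opening: 1.002
grip_force: 0.0
```

Emit:
drive_effector(motion=[{},{},{},{},{}], finger_gap=0.0, force=40)

```text
time: 3.35
tcp_pos: [527.0, -268.0, 73.1]
tool_rot: [2.657, 1.676, 0.0]
force: [-0.2, -0.0, 0.1]
opening: 0.269
grip_force: 39.1
```

Emit:
drive_effector(motion=[{},{},{},{},{}])

```text
time: 3.85
tcp_pos: [527.0, -268.0, 73.1]
tool_rot: [2.657, 1.676, 0.0]
force: [-0.2, 0.8, 1.8]
opening: 0.272
grip_force: 39.1
```

Opening 0.27 × 85 = 23 mm, which matches the head, so the grip is good. Lift.

To row units: -30 mm is -0.6, -20 mm is -0.4.

Emit:
drive_effector(motion=[{"pos":[0,0,-0.3]},{"pos":[0,0,-0.4]},{"pos":[0,0,-0.6]},{"pos":[0,0,-0.6]},{}])

```text
time: 4.35
tcp_pos: [528.7, -268.9, 174.7]
tool_rot: [2.65, 1.672, 0.007]
force: [0.0, 0.5, 0.7]
opening: 0.266
grip_force: 40.2
```

```bash
python3 - <<'E'
from h import *
togo([638,-27,173])
c=r.calibration("wrist");cv2.imwrite("pics/w3.png",r.read_camera("wrist"))
E
```

```text
t 4.35 tcp [ 528.7 -268.9  174.7] F [0.  0.5 0.7] op 0.266 j [-0.53  0.06  1.39  0.    1.68 -0.08]
yaw of y -25.5 tilt 0.54 tool delta [265.4  -5.5   1.5]
```

View pics/w3.png

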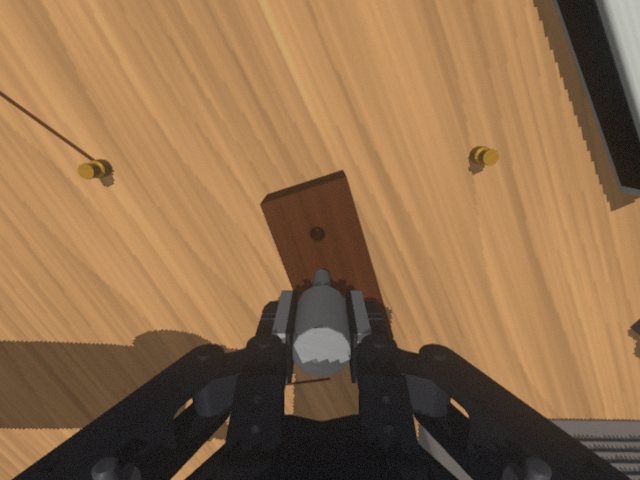

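The pin is held upright and the empty rack hole shows at (317,233). That hole is a reference: wherever the disc hole appears at the same pixel from 14 mm higher, the pin is above it.

```bash
cat >> h.py <<'E'
def dark(im,u0,v0,w=25,z=None,c=None):
    g=cv2.GaussianBlur(cv2.cvtColor(im,cv2.COLOR_BGR2GRAY),(3,3),0)[v0-w:v0+w,u0-w:u0+w].astype(int)
    m=(g<(np.median(g)+g.min())/2).astype(np.uint8)
    n,l,st,ce=cv2.connectedComponentsWithStats(m)
    for i in range(1,n):
        if st[i,4]>15:
            p=ce[i]+[u0-w,v0-w];print(st[i,2:],p.round(1),ray(c,*p,z).round(1))
E
python3 - <<'E'
from h import *
r.read_camera("wrist")
c=r.calibration("wrist");im=r.read_camera("wrist");togo([638,-27,187])
dark(im,317,233,15,40,c)
E
```

```text
t 4.5 tcp [ 526.8 -267.8  167.7] F [ 0.4  0.2 -1.8] op 0.266 j [-0.53  0.07  1.4  -0.    1.67 -0.08]
yaw of y -25.5 tilt 0.04 tool delta [265.3  -3.3 -19.3]
[ 15  15 166] [320.  235.9] [ 525.8 -267.6   40. ]
```

Emit:
drive_effector(motion=[{"pos":[0.9,-0.02,-0.06]},{"pos":[0.9,-0.02,-0.06]},{"pos":[0.9,-0.02,-0.06]},{"pos":[0.9,-0.02,-0.06]},{"pos":[0.9,-0.02,-0.06]}])

```text
time: 5.0
tcp_pos: [619.0, -60.9, 180.9]
tool_rot: [-2.655, -1.675, 0.004]
force: [0.1, -0.7, -1.6]
opening: 0.269
grip_force: 40.1
```

Emit:
drive_effector(motion=[{"pos":[0.8,-0.02,0]},{},{},{}])

```text
time: 5.4
tcp_pos: [634.9, -27.1, 181.6]
tool_rot: [-2.657, -1.675, 0.004]
force: [-0.9, -1.0, -1.3]
opening: 0.271
grip_force: 40.2
```

```bash
python3 - <<'E'
from h import *
togo([638,-27,187])
c=r.calibration("wrist");im=r.read_camera("wrist");cv2.imwrite("pics/w4.png",im)
print(proj(c,[637,-27,54]))
E
```

```text
t 5.4 tcp [634.9 -27.1 181.6] F [-0.9 -1.  -1.3] op 0.271 j [-0.1   0.19  1.25 -0.    1.71  0.35]
yaw of y -25.5 tilt 0.14 tool delta [ 1.4  2.7 -5.4]
(np.float64(325.06928444479655), np.float64(235.11154674256048))
```

View pics/w4.png

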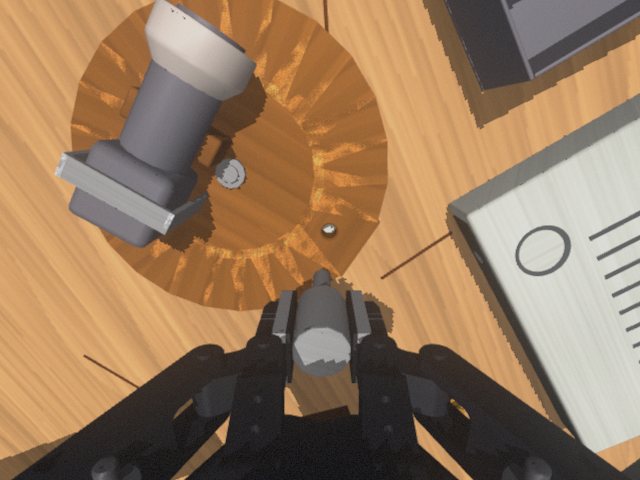

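The disc hole, with bare metal glinting inside, is at about (329,230). I apply the rack-hole bias of (+1.2,-0.4) mm.

```bash
python3 - <<'E'
from h import *
c=r.calibration("wrist");im=r.read_camera("wrist")
u0,v0,w=329,231,16
h=cv2.cvtColor(im,cv2.COLOR_BGR2HSV)[v0-w:v0+w,u0-w:u0+w].astype(int)
m=((h[...,1]<110)|(h[...,2]<70)).astype(np.uint8)
n,l,st,ce=cv2.connectedComponentsWithStats(m)
print(h[::2,::2,1]);
for i in range(1,n):
    if st[i,4]>15:
        x=st[i]; p=np.array([x[0]+x[2]/2-.5+u0-w,x[1]+x[3]/2-.5+v0-w]);X=ray(c,*p,54)+[1.2,-.4,0];print(x,p,ce[i]+[u0-w,v0-w],X);togo([X[0],X[1],116])
E
```

```text
[[168 171 172 168 162 167 172 166 168 169 168 162 171 166 170 170]
 [168 169 167 172 166 169 167 168 168 166 168 164 169 166 171 166]
 [166 172 173 166 176 167 176 160 172 175 166 167 164 171 165 173]
 [171 171 171 171 167 163 171 168 171 162 165 166 168 165 172 169]
 [171 169 168 164 171 164 167 113 120 153 159 170 169 174 163 164]
 [167 166 172 171 164 132  34  27  20  31  71 159 162 163 165 166]
 [168 172 165 168 151  33  15  14  14  20  15  96 168 160 143 165]
 [172 172 168 168 180  22  11  13  14  12  25 132 164 166 165 170]
 [168 176 171 167 161 139  30  18  15  34 133 152 168 163 167 159]
 [168 166 163 170 168 158 146 155 166 158 151 160 164 167 165 162]
 [174 158 168 171 173 164 145 154 152 148 162 174 167 171 166 170]
 [167 174 176 169 166 169 158 168 165 165 171 168 169 164 165 173]
 [169 177 179 171 168 165 167 156 168 162 172 169 167 166 172 168]
 [171 169 173 169 163 171 169 171 167 173 165 164 162 166 169 179]
 [168 168 173 172 164 164 172 168 167 161 157 164 167 164 166 169]
 [173 166 165 172 169 167 164 175 160 164 168 166 160 166 172 166]]
[ 9  9 14  9 98] [328.5 228. ] [328.29591837 227.89795918] [643.17238303 -23.80277234  54.        ]
t 5.5 tcp [635.1 -27.6 182.4] F [ 0.6 -1.1 -0.2] op 0.269 j [-0.1   0.19  1.25 -0.    1.71  0.35]
yaw of y -25.6 tilt 0.06 tool delta [ 6.9  5.7 66.4]
```

```bash
python3 - <<'E'
from h import *
c=r.calibration("wrist");X=ray(c,328.5,230.5,54)+[1.2,-.4,0];print(X);togo([X[0],X[1],125])
E
```

```text
[642.44869104 -25.87094832  54.        ]
t 5.5 tcp [635.1 -27.6 182.4] F [ 0.6 -1.1 -0.2] op 0.269 j [-0.1   0.19  1.25 -0.    1.71  0.35]
yaw of y -25.6 tilt 0.06 tool delta [ 4.7  5.9 57.4]
```

Emit:
drive_effector(motion=[{"pos":[0.09,0.12,0.4]},{"pos":[0,0,0.4]},{"pos":[0,0,0.4]},{},{}])

```text
time: 6.0
tcp_pos: [642.6, -25.6, 123.1]
tool_rot: [-2.658, -1.674, 0.001]
force: [-0.6, 0.3, 0.0]
opening: 0.268
grip_force: 40.1
```

```bash
python3 - <<'E'
from h import *
togo([642.3,-26.2,115]);print(r.observe()["tcp_pos"],proj(r.calibration("wrist"),[641.1,-25.8,54]))
r.read_camera("wrist");c=r.calibration("wrist");im=r.read_camera("wrist");togo([642.3,-26.2,115])
cv2.imwrite("pics/w5.png",cv2.resize(im[130:330,220:420],None,fx=3,fy=3,interpolation=cv2.INTER_CUBIC))
E
```

```text
t 6.0 tcp [642.6 -25.6 123.1] F [-0.6  0.3  0. ] op 0.268 j [-0.09  0.22  1.31 -0.    1.61  0.35]
yaw of y -25.6 tilt 0.04 tool delta [-0.7 -0.   8.1]
[642.63170862 -25.62317856 123.085767  ] (np.float64(320.6015988620058), np.float64(267.44836690863036))
t 6.1 tcp [643.6 -25.3 124.8] F [ 0.2 -0.1 -0.6] op 0.267 j [-0.09  0.22  1.31 -0.    1.61  0.35]
yaw of y -25.5 tilt 0.14 tool delta [-1.4 -0.8  9.8]
```

View pics/w5.png

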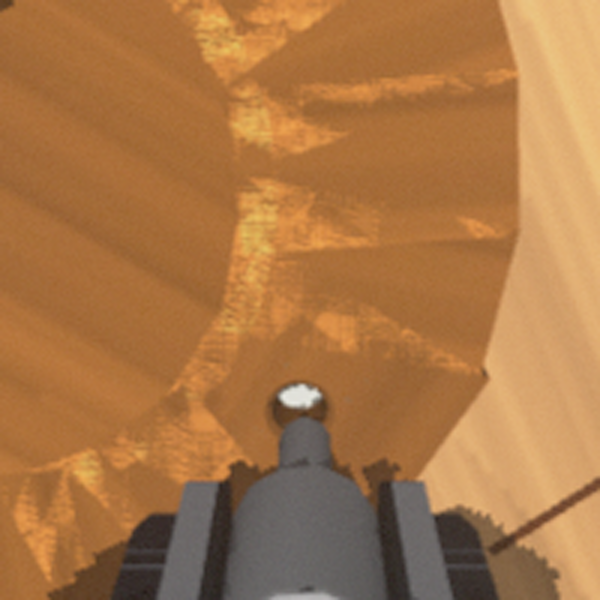

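Crop: hole centre at (300,405), i.e. px (320,265). The pin's foot front edge is at (304,418), which puts the foot centre at about px (321.3,272.8).

```bash
python3 - <<'E'
from h import *
c=r.calibration("wrist");s=r.observe();Rt=Ro.from_rotvec(s["tool_rot"]).as_matrix()
a=ray(c,321.3,272.8,s["tcp_pos"][2]-61);b=ray(c,320,265.3,54);print(a,b,"pin->hole in tool",(Rt.T@(b-a)).round(1),s["tcp_pos"])
E
```

```text
[642.64066187 -25.65957393  63.84954726] [642.20577038 -24.74855685  54.        ] pin->hole in tool [ 0.6 -0.8  9.8] [643.55058345 -25.27883359 124.84954726]
```

To row units: -0.8 mm is -0.016, 4 mm is 0.08.

Emit:
drive_effector(motion=[{"pos":[0,-0.016,0.08]},{"pos":[0,0,0.08]},{"pos":[0,0,0.04]},{}])

```text
time: 6.5
tcp_pos: [642.0, -24.3, 112.4]
tool_rot: [-2.656, -1.676, 0.001]
force: [-0.2, -0.4, -1.2]
opening: 0.268
grip_force: 40.1
```

Emit:
drive_effector(motion=[{"pos":[0,0,0.04]},{"pos":[0,0,0.04]},{}])

```text
time: 6.8
tcp_pos: [642.2, -24.4, 108.6]
tool_rot: [-2.657, -1.676, 0.001]
force: [0.3, 0.6, -1.1]
opening: 0.268
grip_force: 40.2
```

Emit:
drive_effector(motion=[{"pos":[0,0,0.04]},{"pos":[0,0,0.04]},{}])

```text
time: 7.1
tcp_pos: [642.2, -24.5, 104.6]
tool_rot: [-2.657, -1.676, 0.001]
force: [0.1, -0.7, -1.3]
opening: 0.269
grip_force: 40.2
```

The pin is in the hole, 10 mm deep, with no load. Next I feel for the plate.

To row units: 2 mm is 0.04.

Emit:
drive_effector(motion=[{"pos":[0,0,0.04]},{"pos":[0,0,0.04]},{}])

```text
time: 7.4
tcp_pos: [642.2, -24.4, 100.5]
tool_rot: [-2.657, -1.676, 0.0]
force: [-0.2, -2.4, -2.1]
opening: 0.266
grip_force: 40.2
```

Emit:
drive_effector(motion=[{"pos":[0,0,0.02]},{"pos":[0,0,0.02]},{}])

```text
time: 7.7
tcp_pos: [642.3, -24.4, 98.8]
tool_rot: [2.657, 1.676, -0.0]
force: [0.9, -0.9, -0.2]
opening: 0.262
grip_force: 40.2
```

Emit:
drive_effector(motion=[{"pos":[0,0,0.02]},{}])

```text
time: 7.9
tcp_pos: [642.3, -24.3, 97.9]
tool_rot: [2.657, 1.677, 0.0]
force: [-0.2, -0.3, -0.7]
opening: 0.265
grip_force: 40.2
```

To row units: 1 mm is 0.02.

Emit:
drive_effector(motion=[{"pos":[0,0,0.02]},{}])

```text
time: 8.1
tcp_pos: [642.4, -24.3, 97.2]
tool_rot: [2.657, 1.676, 0.0]
force: [0.7, -1.2, 0.4]
opening: 0.269
grip_force: 40.4
```

Emit:
drive_effector(motion=[{"pos":[0,0,0.01]},{}])

```text
time: 8.3
tcp_pos: [642.4, -24.3, 97.1]
tool_rot: [2.657, 1.676, 0.001]
force: [-1.3, -0.7, 2.8]
opening: 0.269
grip_force: 40.6
```

Contact with the plate is at TCP z 97.1, as predicted. Next I work out the arc in tool axes.

```bash
python3 - <<'E'
from h import *
s=r.observe();Rt=Ro.from_rotvec(s["tool_rot"]).as_matrix();p=s["tcp_pos"]
c=r.calibration("top");C=ray(c,321,222.2,54);H=ray(c,350.8,202.4,54);v=(H-C)[:2];a0=np.arctan2(v[1],v[0]);C=p[:2]-85*np.array([np.cos(a0),np.sin(a0)])
print("C",C,np.degrees(a0),s["joint_positions"].round(2))
q=p[:2]
for k in range(3,49,3):
    a=a0-np.radians(k);n=C+85*np.array([np.cos(a),np.sin(a)]);d=Rt[:2,:2].T@(n-q);q=n;print(k,n.round(1),d.round(2))
E
```

```text
C [595.75792551  46.72348649] -56.713669783138684 [-0.09  0.23  1.35 -0.    1.56  0.35]
3 [638.6 -26.7] [-3.74 -2.41]
6 [634.7 -28.8] [-3.61 -2.6 ]
9 [630.7 -30.8] [-3.47 -2.78]
12 [626.6 -32.5] [-3.32 -2.96]
15 [622.4 -34. ] [-3.16 -3.13]
18 [618.2 -35.3] [-2.99 -3.29]
21 [613.8 -36.3] [-2.82 -3.44]
24 [609.5 -37.2] [-2.63 -3.59]
27 [605.1 -37.8] [-2.44 -3.72]
30 [600.6 -38.1] [-2.24 -3.84]
33 [596.2 -38.3] [-2.04 -3.96]
36 [591.7 -38.2] [-1.83 -4.06]
39 [587.3 -37.9] [-1.61 -4.15]
42 [582.9 -37.3] [-1.4  -4.23]
45 [578.5 -36.5] [-1.17 -4.29]
48 [574.2 -35.5] [-0.95 -4.35]
```

Emit:
drive_effector(motion=[{"pos":[0,0,0.006]},{}])

```text
time: 8.5
tcp_pos: [642.5, -24.3, 97.0]
tool_rot: [2.656, 1.676, 0.001]
force: [-1.8, -1.2, 5.2]
opening: 0.269
grip_force: 40.8
```

Emit:
drive_effector(motion=[{"pos":[-0.038,-0.024,0]},{"pos":[-0.038,-0.024,0]},{"pos":[-0.036,-0.026,0]},{"pos":[-0.036,-0.026,0]},{}])

```text
time: 9.0
tcp_pos: [634.9, -28.8, 97.0]
tool_rot: [2.656, 1.676, 0.002]
force: [2.9, 0.9, 5.7]
opening: 0.265
grip_force: 40.8
```

Emit:
drive_effector(motion=[{"pos":[-0.034,-0.028,0]},{"pos":[-0.034,-0.028,0]},{"pos":[-0.034,-0.03,0]},{}])

```text
time: 9.4
tcp_pos: [628.7, -31.7, 96.9]
tool_rot: [2.656, 1.676, 0.002]
force: [2.8, 1.4, 5.9]
opening: 0.266
grip_force: 40.9
```

Emit:
drive_effector(motion=[{"pos":[-0.032,-0.03,0]},{"pos":[-0.032,-0.03,0]},{}], only="tcp|force")

```text
tcp_pos: [624.7, -33.3, 96.9]
force: [4.2, 1.7, 5.8]
grip_force: 40.9
```

Emit:
drive_effector(motion=[{"pos":[-0.022,-0.02,0]},{"pos":[-0.02,-0.022,0]},{}], only="tcp|force")

```text
tcp_pos: [622.0, -34.2, 97.0]
force: [4.1, 0.7, 6.2]
grip_force: 40.9
```

Emit:
drive_effector(motion=[{"pos":[-0.02,-0.022,0]},{"pos":[-0.02,-0.022,0]},{}], only="tcp|force")

```text
tcp_pos: [619.2, -35.1, 96.9]
force: [4.5, 0.6, 6.0]
grip_force: 40.9
```

At 16.3°... (619.2 → ~17.3°). Continue; 2° per call, three per call.

To row units: -1.1 mm is -0.022, -1 mm is -0.02.

Emit:
drive_effector(motion=[{"pos":[-0.02,-0.022,0]},{"pos":[-0.02,-0.022,0]},{}], only="tcp|force")

```text
tcp_pos: [616.3, -36.0, 97.0]
force: [3.9, 1.5, 5.4]
grip_force: 40.9
```

Emit:
drive_effector(motion=[{"pos":[-0.018,-0.022,0]},{"pos":[-0.018,-0.024,0]},{}], only="tcp|force")

```text
tcp_pos: [613.5, -36.6, 96.9]
force: [3.6, 1.0, 5.6]
grip_force: 40.9
```

Emit:
drive_effector(motion=[{"pos":[-0.018,-0.024,0]},{"pos":[-0.018,-0.024,0]},{}], only="tcp|force")

```text
tcp_pos: [610.5, -37.2, 96.9]
force: [3.2, 1.3, 5.2]
grip_force: 40.9
```

To row units: -1.2 mm is -0.024, -0.9 mm is -0.018.

Emit:
drive_effector(motion=[{"pos":[-0.018,-0.024,0]},{"pos":[-0.018,-0.024,0]},{}], only="tcp|force")

```text
tcp_pos: [607.6, -37.8, 96.9]
force: [4.4, 1.5, 5.5]
grip_force: 40.9
```

Emit:
drive_effector(motion=[{"pos":[-0.016,-0.024,0]},{"pos":[-0.016,-0.024,0]},{}], only="tcp|force")

```text
tcp_pos: [604.8, -38.3, 96.9]
force: [3.3, 1.2, 5.5]
grip_force: 40.9
```

Emit:
drive_effector(motion=[{"pos":[-0.016,-0.024,0]},{"pos":[-0.016,-0.026,0]},{}], only="tcp|force")

```text
tcp_pos: [601.8, -38.6, 96.9]
force: [5.0, 2.1, 5.9]
grip_force: 40.9
```

To row units: -1.3 mm is -0.026, -0.7 mm is -0.014.

Emit:
drive_effector(motion=[{"pos":[-0.014,-0.026,0]},{"pos":[-0.014,-0.026,0]},{}], only="tcp|force")

```text
tcp_pos: [598.9, -38.8, 96.9]
force: [4.1, 1.2, 6.2]
grip_force: 40.9
```

Emit:
drive_effector(motion=[{"pos":[-0.014,-0.026,0]},{"pos":[-0.012,-0.026,0]},{}], only="tcp|force")

```text
tcp_pos: [595.6, -38.9, 96.6]
force: [3.6, 0.6, 5.6]
grip_force: 40.8
```

Emit:
drive_effector(motion=[{"pos":[-0.012,-0.026,0]},{"pos":[-0.012,-0.026,0]},{}], only="tcp|force")

```text
tcp_pos: [591.0, -38.8, 94.3]
force: [0.2, 0.1, -1.2]
grip_force: 40.2
```

It dropped: z fell to 94.3 and the load vanished, so the foot is in the hidden hole. Push down gently.

To row units: 1 mm is 0.02.

Emit:
drive_effector(motion=[{"pos":[0,0,0.02]},{}], only="tcp|force")

```text
tcp_pos: [591.8, -38.8, 93.9]
force: [-0.7, -0.9, -1.2]
grip_force: 40.2
```

Emit:
drive_effector(motion=[{"pos":[0,0,0.02]},{}], only="tcp|force")

```text
tcp_pos: [592.3, -38.7, 93.7]
force: [-1.3, 1.0, -1.6]
grip_force: 40.1
```

Emit:
drive_effector(motion=[{},{},{}], only="tcp|force")

```text
tcp_pos: [592.6, -38.6, 94.1]
force: [-0.2, -0.4, -2.0]
grip_force: 40.1
```

Emit:
drive_effector(motion=[{"pos":[0,0,0.02]},{},{}], only="tcp|force")

```text
tcp_pos: [592.8, -38.7, 93.2]
force: [-0.9, -0.1, -0.6]
grip_force: 40.2
```

To row units: 1 mm is 0.02.

Emit:
drive_effector(motion=[{"pos":[0,0,0.02]},{"pos":[0,0,0.02]},{},{}], only="tcp|force")

```text
tcp_pos: [592.6, -38.7, 91.3]
force: [-1.2, 0.7, 0.6]
grip_force: 40.4
```

Emit:
drive_effector(motion=[{"pos":[0,0,0.02]},{"pos":[0,0,0.02]},{}], only="tcp|force")

```text
tcp_pos: [592.4, -38.6, 88.7]
force: [-2.5, 1.1, 0.2]
grip_force: 40.4
```

To row units: 1.5 mm is 0.03.

Emit:
drive_effector(motion=[{"pos":[0,0,0.03]},{"pos":[0,0,0.03]},{"pos":[0,0,0.03]},{}], only="tcp|force")

```text
tcp_pos: [592.4, -38.6, 84.2]
force: [-3.7, 1.3, 0.7]
grip_force: 40.4
```

Emit:
drive_effector(motion=[{"pos":[0,0,0.03]},{"pos":[0,0,0.03]},{"pos":[0,0,0.03]},{}], only="tcp|force")

```text
tcp_pos: [592.4, -38.6, 80.0]
force: [-4.5, 1.4, 1.6]
grip_force: 40.6
```

Emit:
drive_effector(motion=[{"pos":[0,0,0.02]},{}], only="tcp|force")

```text
tcp_pos: [592.4, -38.6, 79.2]
force: [-5.3, 0.9, 1.6]
grip_force: 40.6
```

Emit:
drive_effector(motion=[{"pos":[0,0,0.02]},{}], only="tcp|force")

```text
tcp_pos: [592.4, -38.5, 78.2]
force: [-4.8, 1.5, 2.6]
grip_force: 40.7
```

Emit:
drive_effector(motion=[{"pos":[0,0,0.02]},{}], only="tcp|force")

```text
tcp_pos: [592.4, -38.5, 77.3]
force: [-5.1, 1.1, 2.7]
grip_force: 40.7
```

Emit:
drive_effector(motion=[{"pos":[0,0,0.012]},{}], only="tcp|force")

```text
tcp_pos: [592.5, -38.5, 77.2]
force: [-6.7, 1.3, 4.8]
grip_force: 40.9
```

It stops at TCP z 77.2 (20 mm below plate contact), so the head is seated. One small confirming press, then release.

Emit:
drive_effector(motion=[{"pos":[0,0,0.01]},{}], only="tcp|force")

```text
tcp_pos: [592.5, -38.5, 77.2]
force: [-6.8, 2.4, 7.6]
grip_force: 41.1
```

Emit:
drive_effector(motion=[{},{},{},{},{}], finger_gap=0.6, only="tcp|force|open")

```text
tcp_pos: [592.8, -38.8, 76.0]
force: [0.0, 0.2, -0.8]
opening: 0.597
grip_force: 0.0
```

Emit:
drive_effector(motion=[{"pos":[0,0,-0.2]},{"pos":[0,0,-0.4]},{"pos":[0,0,-0.7]},{"pos":[0,0,-0.9]},{}])

```text
time: 17.5
tcp_pos: [595.3, -39.0, 195.5]
tool_rot: [2.649, 1.672, 0.017]
force: [-0.0, 0.3, 0.7]
opening: 0.599
grip_force: 0.0
```

```bash
python3 - <<'E'
from h import *
cv2.imwrite("pics/w6.png",r.read_camera("wrist"))
im=r.read_camera("side");cv2.imwrite("pics/s6.png",cv2.resize(im[150:310,260:440],None,fx=3,fy=3,interpolation=cv2.INTER_CUBIC))
E
```

```text
(no output)
```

View pics/s6.png

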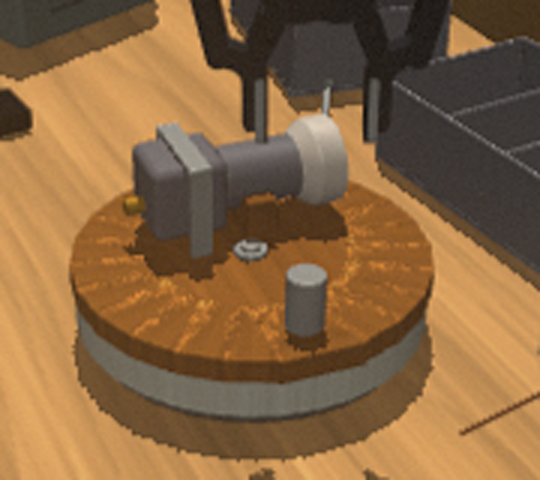

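View pics/w6.png

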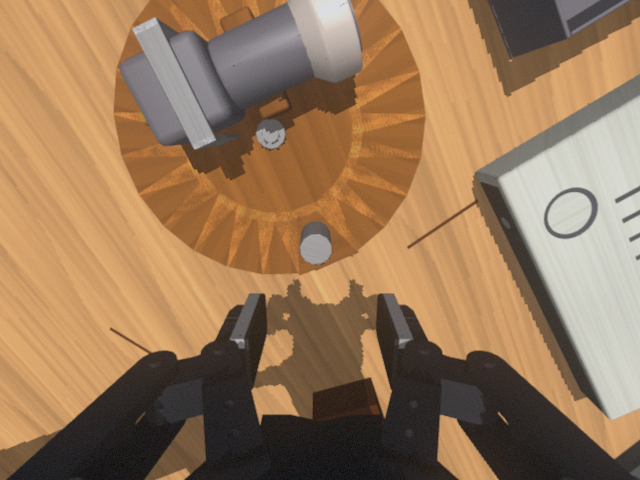

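The side crop shows the pin upright with its head on the disc (base near (305,330)). The wrist view shows it at (316,243), with the fingers clear above. Handing in.

Emit:
drive_effector(motion=[{},{},{}], lines="1,2")

```text
time: 17.9
tcp_pos: [592.1, -38.6, 184.5]
```

```bash
python3 -c "
from workcell import r
print(r.finish_job())"
```

```text
the job is handed in; nothing more can be done
None
```

The round-headed pin is through the disc and in the plate's hidden hole, about 34° clockwise of the start, with its head on the disc and the gripper clear; I handed the job in at about 18 s but got no verdict back.

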